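# Dock the filled tube rack

## Robot

A 7-joint arm with a two-finger parallel gripper is mounted at the origin on the work surface. World frame = base frame: x ahead of the robot, y to its left, z up, the work surface at z = 0. Lengths are in m, angles in rad, forces in N, time in s.
With the tool pointing down it reaches from about 0.4 to 0.85 m from the base axis. Payload 4.5 kg.
Tool frame: the origin (TCP) lies between the finger pads; the fingertips stand 8 mm ahead of it and the grasp point (between the pads) lies 11 mm behind it; z points along the fingers, y is the direction in which the jaws open and shut (so a half turn about z gives the same grasp; the last joint's range is limited). The gripper opens to 88 mm and grips with 3 to 60 N. Pads are 18 mm wide; open, the fingers measure 123 mm over their backs; the gripper's body (75 mm by 187 mm) begins 45 mm behind the grasp point.
Start: joints at [1.149, 0.689, -0.195, 1.565, 0.157, 0.902, -0.215], TCP at [0.275, -0.561, 0.247] pointing down, gripper open.
Joint ranges: [-3.01, 3.01], [-0.46, 2.08], [-1.47, 1.51], [0.13, 2.56], [-1, 4.14], [0.04, 2.09], [-2.66, 2.66]. Speed limits (rad/s): [2.57, 2.57, 3.14, 3.14, 3.14, 3.14, 3.14].

## Interface

Orientations are given as a unit quaternion [x, y, z, w].
In Python, from plant import r gives the robot as it stands.
- The arm moves only by the tool carry_out, never from a script. Its argument "commands" is a list that holds one entry, the list of rows, each a list of 7 numbers: the turn, a rotation vector about the tool's x, y, z in rad, then the shift along the tool's x, y, z in cm, then the finger opening in cm, from 0 to 8.81. A call has 1 to 10 rows; each row is the pose to reach, as a shift and turn from the pose commanded when the call began, along the tool's axes at that moment; what a row does not reach only later rows make up. A row lasts 1/12 s, in which the tool goes at most 41.7 mm and 7.16 degrees, less where a joint would pass 70% of its speed; a pose out of reach is approached as far as the arm can. A call with a gripper value outside its range is refused whole. The fingers move at their own pace and stop on an object; "force" is the grip in N (left out, the last holds). Time passes only in rows, so rows that repeat a pose let the fingers close. It gives the time, the measured TCP pose, the force and the opening at its end, in the units of the state.
- r.get_state(): the state, without advancing time (a new reading comes with each control period).
- r.snapshot(name): name is "scene" or "top"; returns a dict with "pixels" (384x512x3 uint8, red, green, blue), "mtx" (3x3 intrinsics, pixels), "xyz" and "rotation" of the camera in the world. Camera axes: x right, y down, z forward; pixel columns grow to the right and rows downward; lengths in m; the calibration is good to about 2 mm. A picture is of the moment at which its call begins. There is no depth.
- r.finish_job(): hands the job in, once; it reports no verdict.
The state is a dict: "clock": time; "q": joint angles; "qd": joint speeds; "joint_torque": joint torques, N m; "tool_pos": TCP position; "eef_rot": TCP orientation; "contact_force": force on the tool from outside, world axes, zero at the start; "moment": the same for the moment, N m; "opening": opening from 0.0 (shut) to 1.0 (fully open).
Only numpy, scipy, OpenCV 4.12 (cv2) and the standard library are available. Lean on these libraries where they do the work, as an engineer would, in place of code of your own. Each camera call takes 0.05 s, during which the arm holds its last target.

## Task

Two small tube racks stand on the lab bench, each in front of its own lane of the two-lane loading dock. Push the rack that holds tubes along the bench into the lane it stands in front of, so that the converging guides centre it and it sits fully home, up against the stop at the end of the lane, then let it be. Keep that rack flat on the bench throughout (do not lift or tip it) and leave the empty rack alone.

Things in the scene. Friction and masses are not known exactly. Their poses are not given: they have to be found in the camera images.
- full_rack_mid (a point): Centre, half-way up, of the rack to dock: loose, slippery blue plastic, 84 mm long (x axis, roughly towards the dock), 50 wide (y), 46 high, about 0.2 kg, flat solid end faces, holding 15 white-capped tubes (3 x 5; caps reach 14 mm above its top). Starts on the bench before either lane, 2 to 5 cm short of the mouth, up to 2 cm off the lane's centre line and 10 degrees askew.
- empty_rack_mid (a point): Centre, half-way up, of the other rack: same blue plastic, size and axes, but empty (15 open dark holes in its top). It stands loose before the other lane and stays there.
- left_home (a point): Where a rack's centre lies when fully home in the dock's left lane, 23 mm over the bench. x axis = pushing direction into the lane, y axis to the left, z up. The lane's flat stop is 42 mm beyond this point; a rack fully home has its near face 11 mm inside the mouth.
- right_home (a point): The same point and axes for the right lane, 150 mm to the right of the left one (along -y of the dock).
- dock: Fixed dock, turned up to 15 degrees: low white housing with two lanes on its near side. Origin at bench height on the stop line, midway between lanes; x = pushing direction. Guides: aluminium, 6 mm thick, 16 high, on the bench, no floor plate; parallel and 54 mm apart for 40 mm before the stop, then flaring 25 degrees each side to a mouth 105 mm wide, 95 mm before the stop.

How it is judged:
At the end, for the whole second after the job is handed in: The rack with tubes stands flat on the bench in the lane it started in front of, at rest, its centre within 10 mm of that lane's home point, in line with the lane within 10 degrees; the empty rack is still before the other lane (((horizontal distance between full_rack_mid and left_home below 0.01 m and y of empty_rack_mid in the frame of dock below 0 m) or (horizontal distance between full_rack_mid and right_home below 0.01 m and y of empty_rack_mid in the frame of dock above 0 m)) and angle between the x axis of full_rack_mid and the x axis of left_home, either way round below 0.175 rad and angle between full_rack_mid's own z axis and vertical below 0.1 rad and height (world z) of full_rack_mid below 0.03 m and linear speed of full_rack below 0.01 m/s); the robot touches nothing.
It fails at once if the rack with tubes is lifted more than 15 mm off the bench (height (world z) of full_rack_mid above 0.038 m).
It fails at once if the rack with tubes is tipped more than 20 degrees (angle between full_rack_mid's own z axis and vertical above 0.35 rad).
It fails at once if the empty rack is shifted more than 20 mm (distance of empty_rack_mid from where it was at the start of the episode above 0.02 m).
It also fails if it takes over 35 s, if anything falls off the work surface, if the arm or the gripper's body presses on something with over 40 N, if the wrist force passes 120 N, or if a joint passes its speed limit or range.

## Working session

There is one attempt and no reset: what is moved stays moved. The work goes in short steps, Python scripts to look and compute and a tool call to move; the robot and the scene stay as the last step left them, time stands still between calls to the robot, and variables do not carry over. Pictures are saved under pics/ and viewed, and the job is handed in when it is done.

Besides the shell and the picture viewer there is one more tool, called after "Request:" as name(argument=value, ...) on one line, values as JSON. carry_out: Moves the arm, as the interface text tells. Its arguments: {"type":"object","properties":{"commands":{"type":"array"},"force":{"type":"number"}},"required":["commands"]}

```bash
mkdir -p pics
python3 - <<'E'
from plant import r
import cv2,numpy as np
for n in("scene","top"):
    s=r.snapshot(n);cv2.imwrite(f"pics/{n}0.png",s["pixels"][:,:,::-1]);print(n,s["mtx"],s["xyz"],np.round(s["rotation"],4))
    np.savez(f"{n}0.npz",**s)
st=r.get_state();print(st)
E
```

```text
scene [[437.67709237   0.         257.51063738]
 [  0.         437.67709237 194.00009612]
 [  0.           0.           1.        ]] [0.83860535 0.28787032 0.66422468] [ 0.3236  0.911  -0.2426 -0.0802]
top [[425.7922074    0.         256.02023049]
 [  0.         425.7922074  195.60516402]
 [  0.           0.           1.        ]] [ 0.52272589 -0.01377387  0.68267571] [-0.6975  0.7102 -0.0476  0.0826]
{'clock': 0.1, 'q': array([ 1.14882992,  0.68990512, -0.19449124,  1.56623908,  0.15729246,
        0.90252682, -0.21511836]), 'qd': array([-0.00045158, -0.0022308 , -0.00024123, -0.00090569,  0.00018731,
       -0.00043057, -0.00124987]), 'joint_torque': array([-3.19826904e-03, -5.28501177e+01, -1.27159953e+00, -1.53836596e+01,
       -5.25943469e-02,  1.94116823e-03,  4.53813107e-05]), 'tool_pos': array([ 0.27479276, -0.56072089,  0.24598663]), 'eef_rot': array([ 9.74142957e-01,  2.25930931e-01, -2.58038323e-04, -8.04703152e-04]), 'contact_force': array([-0.03544253, -0.14539791, -0.32523658]), 'moment': array([-0.05187047, -0.01553214, -0.0015181 ]), 'opening': 1.0004547996724362}
```

View pics/scene0.png

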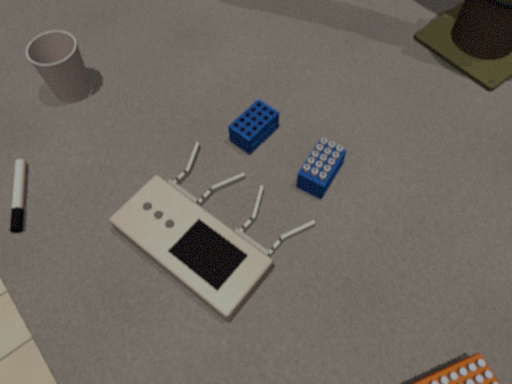

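View pics/top0.png

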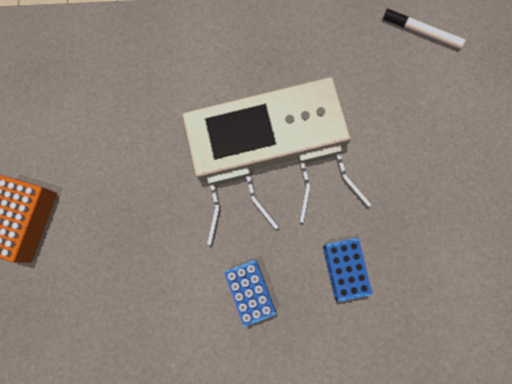

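The top view shows the full rack near (249,292), before the left lane. That lane's guides span about (210,243)–(277,228) at the mouth. The empty rack is at (348,270), before the right lane.

```bash
cat > h.py <<'E'
import cv2,numpy as np
from scipy.spatial.transform import Rotation as R
def ray(s,px,z):
    px=np.atleast_2d(np.asarray(px,float));d=np.c_[(px[:,0]-s["mtx"][0,2])/s["mtx"][0,0],(px[:,1]-s["mtx"][1,2])/s["mtx"][1,1],np.ones(len(px))]
    d=R.from_quat(s["rotation"]).apply(d);c=np.asarray(s["xyz"]);return c+d*((z-c[2])/d[:,2])[:,None]
def dirs(s,px):
    d=ray(s,px,0)[0]-s["xyz"];return d/np.linalg.norm(d)
def tri(s1,p1,s2,p2):
    a,b=dirs(s1,p1),dirs(s2,p2);A=np.c_[a,-b];t=np.linalg.lstsq(A,s2["xyz"]-s1["xyz"],rcond=None)[0]
    P,Q=s1["xyz"]+a*t[0],s2["xyz"]+b*t[1];return (P+Q)/2,np.linalg.norm(P-Q)
def proj(s,P):
    p=R.from_quat(s["rotation"]).inv().apply(np.atleast_2d(P)-s["xyz"]);u=p@np.asarray(s["mtx"]).T;return u[:,:2]/u[:,2:]
E
python3 - <<'E'
from h import *
t=cv2.imread("pics/top0.png");s=cv2.imread("pics/scene0.png")
cv2.imwrite("pics/topz.png",cv2.resize(t[130:340,180:390],None,fx=2.8,fy=2.8,interpolation=cv2.INTER_CUBIC))
cv2.imwrite("pics/scz.png",cv2.resize(s[90:270,150:360],None,fx=3.3,fy=3.3,interpolation=cv2.INTER_CUBIC))
S={n:dict(np.load(n+"0.npz")) for n in("top","scene")}
for n,im in(("top",t),("scene",s)):
    hsv=cv2.cvtColor(im,cv2.COLOR_BGR2HSV)
    m=cv2.inRange(hsv,(0,0,135),(180,60,255))
    c,l,st,ce=cv2.connectedComponentsWithStats(m)
    for i in range(1,c):
        if st[i,4]>=6: print(n,st[i],ce[i].round(1), ray(S[n],ce[i],.016)[0].round(4))
    m=cv2.inRange(hsv,(100,120,40),(125,255,255))
    for k in cv2.findContours(m,0,2)[0]:
        if cv2.contourArea(k)>100: print("blue",cv2.minAreaRect(k), ray(S[n],cv2.boxPoints(cv2.minAreaRect(k)),.046).round(4).tolist())
E
```

```text
top [     0      0    512    384 175627] [260.  191.2] [0.6545 0.0121 0.016 ]
top [491   0   7   2  13] [494.2   0.5] [ 0.9737 -0.3889  0.016 ]
top [510  67   2   4   8] [510.5  68.5] [ 0.8494 -0.4007  0.016 ]
top [300 146  42  15 234] [320.  152.7] [ 0.7155 -0.0856  0.016 ]
top [207 168  42  15 241] [227.6 175.1] [0.6822 0.064  0.016 ]
top [  0 180   5   6  27] [  1.9 182.6] [0.679  0.4394 0.016 ]
top [  7 183   7   6  30] [ 10.4 185. ] [0.6746 0.4245 0.016 ]
top [ 16 185   7   6  30] [ 19.4 187.8] [0.6695 0.4088 0.016 ]
top [  0 189   2   5   8] [  0.4 191. ] [0.6648 0.4406 0.016 ]
top [ 25 188   7   6  31] [ 28.2 190.3] [0.6649 0.3935 0.016 ]
top [  4 191   7   6  30] [  7.2 193.7] [0.66   0.4286 0.016 ]
top [ 13 194   7   6  31] [ 16.  196.2] [0.6555 0.4132 0.016 ]
top [ 22 197   6   5  29] [ 24.6 198.9] [0.6506 0.3983 0.016 ]
top [  1 200   7   6  32] [  3.7 202.4] [0.6456 0.4331 0.016 ]
top [ 10 203   6   6  28] [ 12.6 205. ] [0.6409 0.4175 0.016 ]
top [ 18 205   7   6  32] [ 21.4 207.6] [0.6363 0.4023 0.016 ]
top [  0 209   4   6  20] [  1.4 211. ] [0.6313 0.4355 0.016 ]
top [
[... 4137 characters left out ...]
 [0.5603 0.4145 0.016 ]
scene [441 376   7   8  44] [444.3 379.8] [0.5987 0.3858 0.016 ]
scene [467 379   7   5  28] [469.7 381.4] [0.5735 0.4089 0.016 ]
scene [432 381   6   3  17] [434.4 382.1] [0.6114 0.3792 0.016 ]
scene [493 382   5   2   8] [495.  382.6] [0.5481 0.4314 0.016 ]
blue ((319.89703369140625, 167.83822631835938), (32.58473205566406, 55.39404296875), 30.963754653930664) [[0.5668, 0.0302, 0.046], [0.4641, -0.0114, 0.046], [0.4516, 0.0451, 0.046], [0.5527, 0.0824, 0.046]]
blue ((253.75035095214844, 125.73649597167969), (34.27260971069336, 52.65068054199219), 46.54815673828125) [[0.5905, -0.1275, 0.046], [0.4849, -0.15, 0.046], [0.4895, -0.0774, 0.046], [0.5912, -0.0592, 0.046]]
```

```bash
ls pics
```

```text
scene0.png
scz.png
top0.png
topz.png
```

View pics/topz.png

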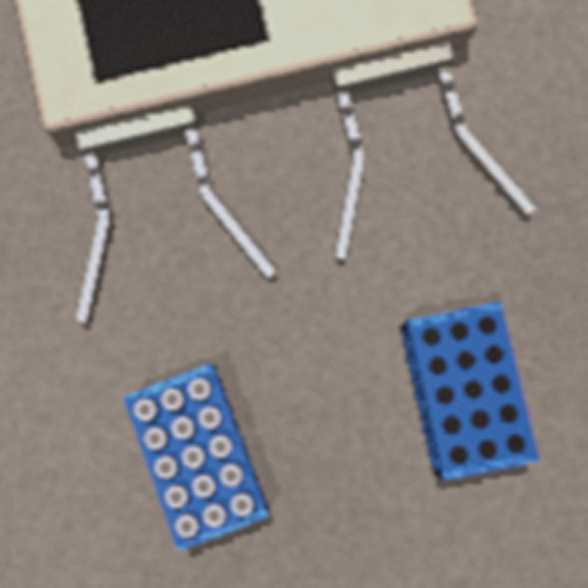

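View pics/scz.png

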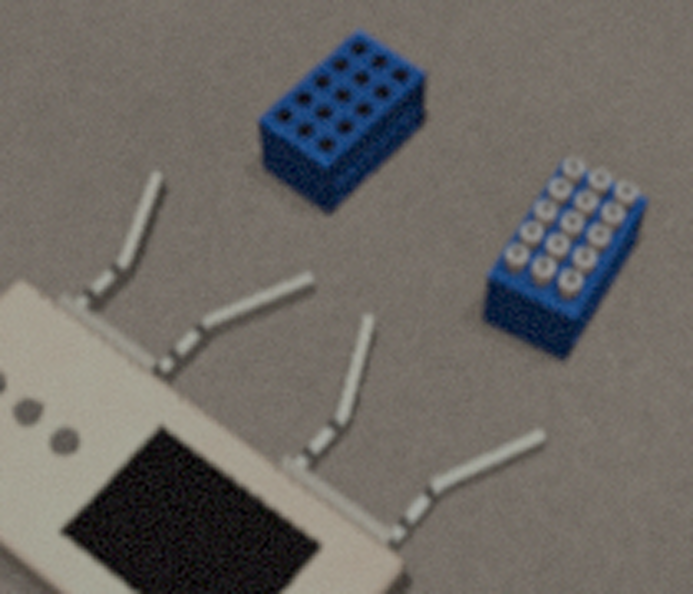

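```bash
cat > m.py <<'E'
from h import *
S={n:dict(np.load(n+"0.npz")) for n in("top","scene")}
T=lambda u:(180+u[0]/2.8-.3,130+u[1]/2.8-.3)
C=lambda u:(150+u[0]/3.3-.3,90+u[1]/3.3-.3)
P={}
for k,a,b in[("LLe",(83,322),(543,436)),("LLk",(103,213),(433,490)),("LRe",(270,275),(370,318)),("LRk",(203,188),(343,418)),
 ("RLe",(342,259),(311,279)),("RLk",(359,152),(203,326)),("RRe",(531,211),(157,176)),("RRk",(459,126),(122,265)),
 ("capmid",(192,457),(572,222)),("capfar",(172,399),(544,268)),("capnear",(214,515),(600,178)),("empmid",(473,389),(343,93))]:
    X,g=tri(S["top"],T(a),S["scene"],C(b));z=.016 if k[0] in"LR" else .06 if k[0]=="c" else .046
    P[k]=ray(S["top"],T(a),z)[0];print(k,X.round(4),round(g,4),"top@z",P[k].round(4),"scene@z",ray(S["scene"],C(b),z)[0].round(4))
me=[(P[a+"Le"]+P[a+"Re"])/2 for a in"LR"];mk=[(P[a+"Lk"]+P[a+"Rk"])/2 for a in"LR"]
v=me[0]-me[1]+mk[0]-mk[1]; yaw1=np.arctan2(-v[0],v[1])
print("spacing",np.linalg.norm(v)/2,"yaw from lanes",np.degrees(yaw1),[np.degrees(np.arctan2(*(k-e)[[1,0]])) for k,e in zip(mk,me)],[np.linalg.norm(k-e) for k,e in zip(mk,me)])
x=np.array([np.cos(yaw1),np.sin(yaw1)]);y=np.array([-x[1],x[0]])
print("home est",mk[0][:2]+x*(-.002),me[0][:2]+x*.053)
f=P["capfar"]-P["capnear"];print("rack yaw",np.degrees(np.arctan2(f[1],f[0])))
h=mk[0][:2]-x*.002
d=P["capmid"][:2]-h;print("rack in lane",d@x,d@y)
E
python3 m.py
```

```text
LLe [0.571  0.0944 0.0089] 0.0009 top@z [0.5708 0.093  0.016 ] scene@z [0.5736 0.0969 0.016 ]
LLk [0.6333 0.0828 0.0106] 0.0001 top@z [0.6324 0.0819 0.016 ] scene@z [0.6349 0.0845 0.016 ]
LRe [ 0.5956 -0.0123  0.0122] 0.0 top@z [ 0.5952 -0.0123  0.016 ] scene@z [ 0.5971 -0.0105  0.016 ]
LRk [0.645  0.0254 0.016 ] 0.0018 top@z [0.6456 0.0247 0.016 ] scene@z [0.6444 0.0261 0.016 ]
RLe [ 0.6039 -0.0528  0.0092] 0.001 top@z [ 0.6035 -0.0528  0.016 ] scene@z [ 0.6061 -0.0489  0.016 ]
RLk [ 0.6658 -0.0649  0.0101] 0.0002 top@z [ 0.6644 -0.0644  0.016 ] scene@z [ 0.6674 -0.0618  0.016 ]
RRe [ 0.629  -0.1599  0.0108] 0.0006 top@z [ 0.6284 -0.1589  0.016 ] scene@z [ 0.6305 -0.156   0.016 ]
RRk [ 0.6784 -0.1216  0.0138] 0.0008 top@z [ 0.6782 -0.1215  0.016 ] scene@z [ 0.6787 -0.1199  0.016 ]
capmid [0.4978 0.0297 0.0577] 0.0002 top@z [0.498  0.0294 0.06  ] scene@z [0.499  0.0307 0.06  ]
capfar [0.527  0.0401 0.0562] 0.001 top@z [0.5273 0.0395 0.06  ] scene@z [0.5286 0.042  0.06  ]
capnear [0.4688 0.019  0.0587] 0.001 top@z [0.4692 0.0186 0.06  ] scene@z [0.4692 0.0199 0.06  ]
empmid [ 0.5301 -0.1163  0.0471] 0.0008 top@z [ 0.5304 -0.1168  0.046 ] scene@z [ 0.5293 -0.1167  0.046 ]
spacing 0.14982917597409773 yaw from lanes 12.565471501060006 [np.float64(13.049787192477444), np.float64(13.10432305613806)] [np.float64(0.0575193236992414), np.float64(0.05686514041534973)]
home est [0.63708918 0.0528911 ] [0.63473798 0.05186891]
rack yaw 19.814369070905972
rack in lane -0.14087054406509425 0.007352995485528964
```

```bash
cat > g.py <<'E'
from h import *
from plant import r
A=np.radians(12.8);H=np.array([.6362,.0526]);X=np.array([np.cos(A),np.sin(A)]);Y=np.array([-X[1],X[0]])
def row(lx,ly,z):
    st=r.get_state();q=R.from_quat(st["eef_rot"]);p=np.r_[H+lx*X+ly*Y,z]
    tgt=R.from_euler("z",A)*R.from_euler("x",np.pi)
    d=st["tool_pos"][:2]-H
    print("t",round(st["clock"],2),"now lane",(d@X).round(4),(d@Y).round(4),st["tool_pos"].round(4),"F",st["contact_force"].round(2),"open",round(st["opening"],3))
    print("tgt",p.round(4),"rotvec",(q.inv()*tgt).as_rotvec().round(4),"cm",(q.inv().apply(p-st["tool_pos"])*100).round(2))
E
python3 -c "
from g import *
row(-.22,.006,.246)"
```

```text
t 0.1 now lane -0.4883 -0.518 [ 0.2748 -0.5607  0.246 ] F [-0.04 -0.15 -0.33] open 1.0
tgt [0.4203 0.0097 0.246 ] rotvec [-0.0017  0.0003  0.2324] cm [ 38.18 -44.81   0.07]
```

Request:
carry_out(commands=[[[0,0,0.023,2.6,-3.0,0,3],[0,0,0.046,5.2,-6.0,0,3],[0,0,0.07,7.8,-9.0,0,3],[0,0,0.093,10.4,-12.0,0,3],[0,0,0.116,13,-15,0,3],[0,0,0.14,15.6,-18,0,3],[0,0,0.163,18.2,-21,0,3],[0,0,0.186,20.8,-24,0,3],[0,0,0.21,23.4,-27,0,3],[0,0,0.232,26,-30,0,3]]])

```text
clock: 0.93
tool_pos: [0.3765, -0.1755, 0.2467]
eef_rot: [0.994, 0.111, -0.0, -0.0]
contact_force: [0.5, -0.0, 0.9]
opening: 0.339
```

```bash
python3 -c "
from g import *
row(-.22,.006,.1)"
```

```text
t 0.93 now lane -0.3038 -0.1649 [ 0.3765 -0.1755  0.2467] F [ 0.52 -0.03  0.93] open 0.339
tgt [0.4203 0.0097 0.1   ] rotvec [-0.0001  0.0001 -0.0011] cm [  8.37 -17.1   14.67]
```

Request:
carry_out(commands=[[[0,0,0,1.7,-3.4,0,3],[0,0,0,3.4,-6.8,0,3],[0,0,0,5.0,-10.2,1,3],[0,0,0,6.7,-13.7,3,3],[0,0,0,8.4,-16.5,6,3],[0,0,0,8.4,-16.5,9,3],[0,0,0,8.4,-16.5,12,3],[0,0,0,8.4,-16.5,14,3],[0,0,0,8.4,-16.5,14,3],[0,0,0,8.4,-16.5,14,3]]])

```text
clock: 1.77
tool_pos: [0.4211, 0.0021, 0.1062]
eef_rot: [0.994, 0.112, -0.001, 0.0]
contact_force: [0.6, 0.3, 0.2]
opening: 0.34
```

```bash
python3 -c "
from g import *
row(-.215,.006,.02)
for n in('top',):
    s=r.snapshot(n);cv2.imwrite('pics/t1.png',s['pixels'][:,:,::-1])"
```

```text
t 1.77 now lane -0.2209 -0.0016 [0.4211 0.0021 0.1062] F [0.64 0.27 0.18] open 0.34
tgt [0.4252 0.0108 0.02  ] rotvec [-0.0001  0.0027  0.0006] cm [ 0.62 -0.76  8.62]
```

View pics/t1.png

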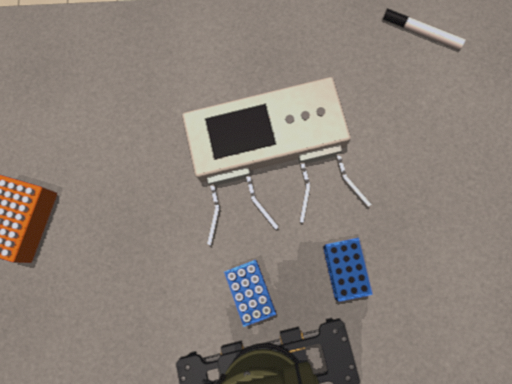

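The tool is behind the full rack (249,292) and nothing has moved; the empty rack is still at (348,270). Next I lower it to pushing height.

Request:
carry_out(commands=[[[0,0,0,0,-0.8,2,3],[0,0,0,0,-0.8,4,3],[0,0,0,0,-0.8,6,3],[0,0,0,0,-0.8,7.5,3],[0,0,0,0,-0.8,8.5,3],[0,0,0,0,-0.8,8.5,3],[0,0,0,0,-0.8,8.5,3]]])

```text
clock: 2.4
tool_pos: [0.4347, 0.0089, 0.0365]
eef_rot: [0.994, 0.112, -0.01, -0.0]
contact_force: [-0.2, -0.3, 0.2]
opening: 0.34
```

```bash
python3 -c "
from g import *
row(-.051,.0,.02)"
```

```text
t 2.4 now lane -0.2062 0.0021 [0.4347 0.0089 0.0365] F [-0.16 -0.28  0.24] open 0.34
tgt [0.5865 0.0413 0.02  ] rotvec [-0.0023  0.0189  0.0001] cm [15.55  0.21  1.35]
```

Request:
carry_out(commands=[[[0,0,0,0.3,0,0,3],[0,0,0,0.5,0,0,3],[0,0,0,0.5,0,0,3]]])

```text
clock: 2.65
tool_pos: [0.4393, 0.0103, 0.0362]
eef_rot: [0.994, 0.111, -0.01, -0.001]
contact_force: [-0.2, 0.3, -0.1]
opening: 0.341
```

```bash
python3 -c "
from g import *
row(-.18,.006,.02);print(r.get_state()['q'].round(2))"
```

```text
t 2.65 now lane -0.2014 0.0023 [0.4393 0.0103 0.0362] F [-0.17  0.26 -0.07] open 0.341
tgt [0.4593 0.0186 0.02  ] rotvec [-0.0032  0.0196 -0.0004] cm [ 2.17 -0.36  1.58]
[-0.07  0.89 -0.1   2.23  1.11  0.08 -2.59]
```

Request:
carry_out(commands=[[[0,0,0,0.2,-0.1,0.4,3],[0,0,0,0.4,-0.2,0.8,3],[0,-0.0,0,0.4,-0.3,1.2,3],[0,0,0,0.4,-0.3,1.2,3]]])

```text
clock: 2.98
tool_pos: [0.4408, 0.0146, 0.0226]
eef_rot: [0.993, 0.114, -0.012, -0.0]
contact_force: [0.2, 0.3, -0.2]
opening: 0.34
```

```bash
python3 -c "
from g import *
row(-.18,.006,.02);print(r.get_state()['q'].round(2))"
```

```text
t 2.98 now lane -0.199 0.0063 [0.4408 0.0146 0.0226] F [ 0.19  0.29 -0.21] open 0.34
tgt [0.4593 0.0186 0.02  ] rotvec [-0.0033  0.0245  0.0041] cm [1.9  0.04 0.21]
[-0.11  0.92 -0.05  2.23  1.17  0.04 -2.65]
```

Request:
carry_out(commands=[[[0,0.002,0,0.4,0,0,3],[0,0.004,0,0.8,0,0,3],[0,0.006,0,1.2,0,0,3],[0,0.01,0,1.6,0,0,3],[0,0.014,0,2.0,0,0.05,3],[0,0.018,0,2.4,0,0.1,3],[0,0.02,0,2.8,0,0.15,3],[0,0.022,0,3.2,0,0.2,3],[0,0.024,0,3.6,0,0.2,3],[0,0.024,0,4.0,0,0.2,3]]])

```text
clock: 3.82
tool_pos: [0.4799, 0.0234, 0.02]
eef_rot: [0.994, 0.112, -0.0, -0.002]
contact_force: [-1.0, -0.5, -0.6]
opening: 0.341
```

```bash
python3 -c "
from g import *
row(-.051,.0,.02);print(r.get_state()['q'].round(2))
for n in('top','scene'):
    s=r.snapshot(n);cv2.imwrite('pics/%s2.png'%n,s['pixels'][:,:,::-1])"
```

```text
t 3.82 now lane -0.1589 0.0061 [0.4799 0.0234 0.02  ] F [-0.99 -0.49 -0.64] open 0.341
tgt [0.5865 0.0413 0.02  ] rotvec [-0.004   0.0001  0.001 ] cm [10.78  0.62  0.  ]
[-0.    0.94 -0.22  2.13  1.1   0.2  -2.58]
```

View pics/top2.png

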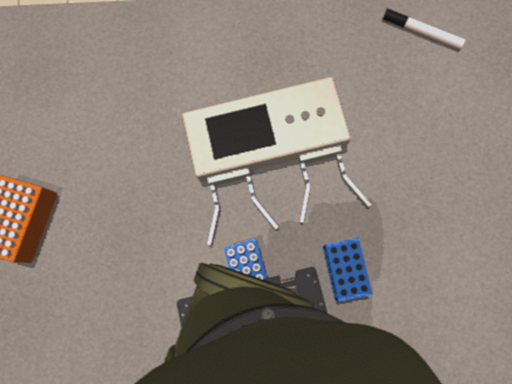

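View pics/scene2.png

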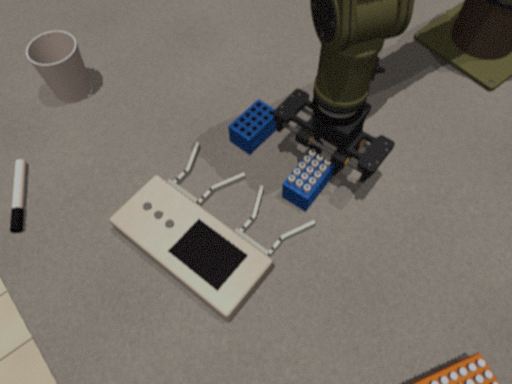

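The rack slid forward and squared up: its front edge now runs (226,246)–(258,238), parallel to the dock. The empty rack is unmoved. I'll keep pushing.

Request:
carry_out(commands=[[[0,0,0,0.6,0.05,0,3],[0,0,0,1.2,0.1,0,3],[0,0,0,1.8,0.15,0,3],[0,0,0,2.4,0.2,0,3],[0,0,0,3.0,0.25,0,3],[0,0,0,3.6,0.3,0,3],[0,0,0,4.2,0.35,0,3],[0,0,0,4.8,0.4,0,3],[0,0,0,5.4,0.45,0,3],[0,0,0,6.0,0.5,0,3]]])

```text
clock: 4.75
tool_pos: [0.5399, 0.0319, 0.02]
eef_rot: [0.994, 0.112, -0.0, -0.002]
contact_force: [-0.7, -0.0, -0.6]
opening: 0.339
```

```bash
python3 -c "
from g import *
row(-.051,.0,.02);print(r.get_state()['q'].round(2))
for n in('top','scene'):
    s=r.snapshot(n);cv2.imwrite('pics/%s3.png'%n,s['pixels'][:,:,::-1])"
```

```text
t 4.75 now lane -0.0985 0.0011 [0.5399 0.0319 0.02  ] F [-0.71 -0.   -0.64] open 0.339
tgt [0.5865 0.0413 0.02  ] rotvec [-0.0042 -0.      0.001 ] cm [4.75 0.12 0.  ]
[ 0.11  0.98 -0.42  1.94  0.94  0.43 -2.38]
```

View pics/scene3.png

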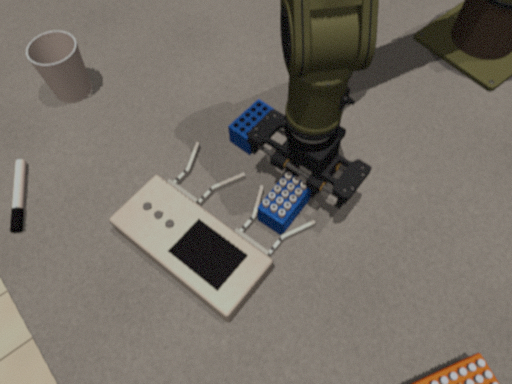

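The rack (front corner near (275,230)) is entering the lane between the guides and is still straight.

Request:
carry_out(commands=[[[0,0,0,0.4,0,0,3],[0,0,0,0.8,0,0,3],[0,0,0,1.2,0,0,3],[0,0,0,1.6,0,0,3],[0,0,0,2.0,0,0,3],[0,0,0,2.4,0,0,3],[0,0,0,2.8,0,0,3],[0,0,0,3.2,0,0,3],[0,0,0,3.6,0,0,3],[0,0,0,4.0,0,0,3]]])

```text
clock: 5.68
tool_pos: [0.5787, 0.0408, 0.02]
eef_rot: [0.994, 0.112, -0.0, -0.002]
contact_force: [-0.0, 0.1, 0.1]
opening: 0.341
```

Request:
carry_out(commands=[[[0,0,0,0.15,0,0,3],[0,0,0,0.3,0,0,3],[0,0,0,0.4,0,0,3]]])

```text
clock: 5.93
tool_pos: [0.5822, 0.0416, 0.0201]
eef_rot: [0.994, 0.112, -0.0, -0.002]
contact_force: [-0.7, 0.6, 0.6]
opening: 0.339
```

```bash
python3 -c "
from g import *
row(-.051,.0,.02)
for n in('top','scene'):
    s=r.snapshot(n);np.savez(n+'4.npz',**s);cv2.imwrite('pics/%s4.png'%n,cv2.resize(s['pixels'][100:300,150:400,::-1],None,fx=3,fy=3))"
```

```text
t 5.93 now lane -0.055 0.0012 [0.5822 0.0416 0.0201] F [-0.71  0.61  0.58] open 0.339
tgt [0.5865 0.0413 0.02  ] rotvec [-0.0042  0.0001  0.001 ] cm [0.4  0.12 0.  ]
```

View pics/scene4.png

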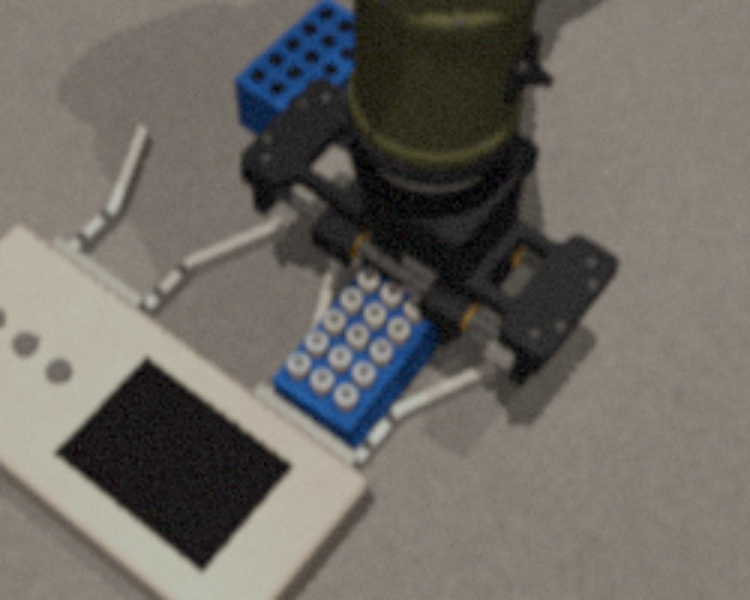

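The rack is nearly home, in line with the lane, with its front edge at crop (275,383)–(350,440) close to the stop. I'll creep forward until the force rises.

Request:
carry_out(commands=[[[0,0,0,0.1,0,0,3],[0,0,0,0.2,0,0,3],[0,0,0,0.3,0,0,3],[0,0,0,0.3,0,0,3]]])

```text
clock: 6.37
tool_pos: [0.5828, 0.0417, 0.0197]
eef_rot: [0.994, 0.112, -0.003, -0.001]
contact_force: [-5.7, -0.3, 2.1]
opening: 0.342
```

Request:
carry_out(commands=[[[0,0,0,0.1,0,0,3],[0,0,0,0.2,0,0,3],[0,0,0,0.2,0,0,3]]])

```text
clock: 6.62
tool_pos: [0.5828, 0.0415, 0.0193]
eef_rot: [0.994, 0.112, -0.004, -0.001]
contact_force: [-8.5, -1.2, 4.6]
opening: 0.338
```

Force has risen to 8.5 N and the arm has stalled. I'll check the image to see whether that is the stop.

```bash
python3 -c "
from g import *
for n in('scene',):
    s=r.snapshot(n);np.savez(n+'5.npz',**s);cv2.imwrite('pics/%s5.png'%n,cv2.resize(s['pixels'][190:270,215:315,::-1],None,fx=7,fy=7,interpolation=cv2.INTER_CUBIC))
L=lambda lx,ly,z:np.r_[H+lx*X+ly*Y,z]
for nm,P in(('homefrontcapmid',L(.031,0,.06)),('midcap',L(0,0,.06)),('frontL',L(.042,.025,.046)),('frontR',L(.042,-.025,.046))):
    p=proj(s,P)[0];print(nm,p.round(1),((p-[215,190])*7).round())
"
```

```text
homefrontcapmid [255.5 226.8] [284. 257.]
midcap [267.9 212.5] [371. 157.]
frontL [264. 245.] [343. 385.]
frontR [238.7 226.7] [166. 257.]
```

View pics/scene5.png

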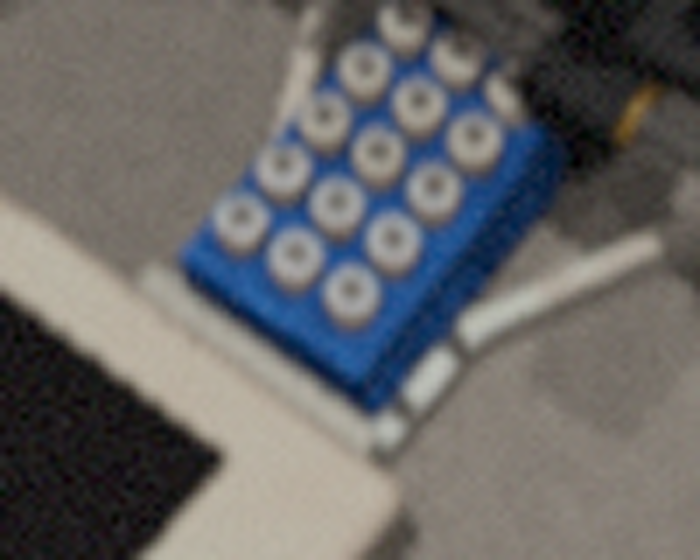

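Mid cap is at crop (379,150), against a predicted (371,157), so about 3 mm, and the front face meets the stop strip. A slightly firmer push will confirm it is seated.

Request:
carry_out(commands=[[[0,0,0,0.2,0,-0.1,3],[0,0,0,0.4,0,-0.1,3],[0,0,0,0.4,0,-0.1,3]]])

```text
clock: 6.92
tool_pos: [0.5828, 0.0417, 0.0194]
eef_rot: [0.994, 0.112, -0.008, -0.0]
contact_force: [-15.5, -1.4, 5.5]
opening: 0.339
```

At 15.5 N nothing moves, so the rack is seated. I'll back off straight, then lift clear.

Request:
carry_out(commands=[[[0,0,0,-0.5,0,0,3],[0,0,0,-1.0,0,0,3],[0,0,0,-2,0,0,3],[0,0,0,-3,0,0,3],[0,0,0,-4.5,0,0,3],[0,0,0,-6,0,0,3],[0,0,0,-6,0,-3,3],[0,0,0,-6,0,-6,3],[0,0,0,-6,0,-10,3],[0,0,0,-6,0,-14,3]]])

```text
clock: 7.75
tool_pos: [0.533, 0.0299, 0.1627]
eef_rot: [0.994, 0.112, 0.0, -0.002]
contact_force: [1.1, -0.8, -0.2]
opening: 0.339
```

Request:
carry_out(commands=[[[0,0,0,-2,3,-3,3],[0,0,0,-3,6,-6,3],[0,0,0,-3,10,-6,3],[0,0,0,-3,14,-6,3],[0,0,0,-3,18,-6,3],[0,0,0,-3,22,-6,3],[0,0,0,-3,25,-6,3],[0,0,0,-3,27,-6,3],[0,0,0,-3,27,-6,3],[0,0,0,-3,27,-6,3]]])

```text
clock: 8.58
tool_pos: [0.5639, -0.2417, 0.2199]
eef_rot: [0.994, 0.11, 0.001, -0.002]
contact_force: [-0.6, 0.0, 0.2]
opening: 0.337
```

```bash
python3 -c "
from g import *
row(0,0,.1)
for n in('top','scene'):
    s=r.snapshot(n);np.savez(n+'6.npz',**s);cv2.imwrite('pics/%s6.png'%n,s['pixels'][:,:,::-1])
    cv2.imwrite('pics/%s6z.png'%n,cv2.resize(s['pixels'][130:340,180:390,::-1],None,fx=2.8,fy=2.8,interpolation=cv2.INTER_CUBIC))
    m=cv2.inRange(cv2.cvtColor(s['pixels'],cv2.COLOR_RGB2HSV),(0,0,135),(180,60,255))
    if n=='top':
        c,l,st,ce=cv2.connectedComponentsWithStats(m)
        for i in range(1,c):
            if 25<st[i,4]<70 and 190<ce[i][0]<280 and 160<ce[i][1]<260:
                P=ray(s,ce[i],.06)[0];d=P[:2]-H;print(ce[i].round(1),P.round(4),(d@X).round(4),(d@Y).round(4))
"
```

```text
t 8.58 now lane -0.1357 -0.2709 [ 0.5639 -0.2417  0.2199] F [-0.64  0.04  0.21] open 0.337
tgt [0.6362 0.0526 0.1   ] rotvec [-0.0037 -0.0016 -0.002 ] cm [ 13.5  -27.08  12.11]
[237.7 178.1] [0.6667 0.0438 0.06  ] 0.0278 -0.0154
[228.1 180.8] [0.6629 0.0582 0.06  ] 0.0273 -0.0005
[218.5 183.4] [0.6592 0.0727 0.06  ] 0.0269 0.0145
[240.4 187.8] [0.6517 0.0397 0.06  ] 0.0123 -0.016
[230.6 190.5] [0.648  0.0545 0.06  ] 0.0119 -0.0008
[221.1 193.2] [0.6441 0.0688 0.06  ] 0.0113 0.014
[242.9 197.6] [0.6367 0.0361 0.06  ] -0.0032 -0.0162
[233.2 200.1] [0.6332 0.0506 0.06  ] -0.0034 -0.0013
[223.5 203. ] [0.6292 0.0651 0.06  ] -0.0041 0.0138
[245.6 207.3] [0.622  0.0322 0.06  ] -0.0184 -0.0167
[236. 210.] [0.6182 0.0465 0.06  ] -0.0189 -0.002
[226.3 212.7] [0.6144 0.0609 0.06  ] -0.0194 0.0129
[248.4 217.3] [0.6069 0.0282 0.06  ] -0.034 -0.0174
[238.5 220.1] [0.6031 0.0429 0.06  ] -0.0345 -0.0022
[228.9 222.8] [0.5993 0.0571 0.06  ] -0.0349 0.0126
```

View pics/top6.png

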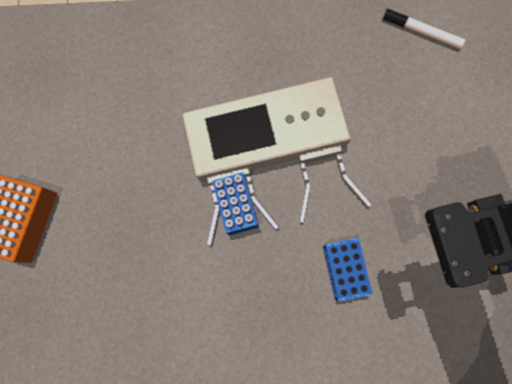

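View pics/scene6.png

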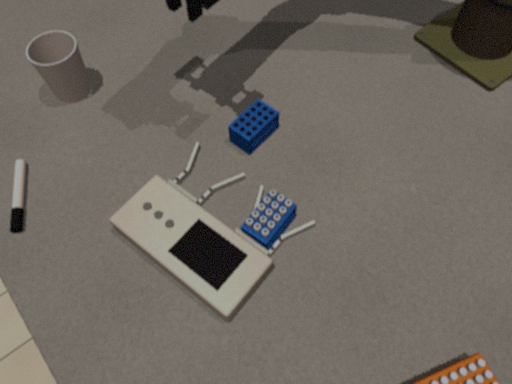

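```bash
python3 -c "
from plant import r
s=r.get_state();print(s['clock'],abs(s['qd']).max(),s['contact_force']);print(r.finish_job())"
```

```text
8.6833 0.012337176888234621 [-0.01321758  0.447902   -0.45190712]
the job is handed in; nothing more can be done
None
```

The tube rack is in the left lane against the stop, and I handed the job in at 8.7 s. The hand-in gives no verdict.

I pushed it with the fingers 3 cm apart against its near end face, along the lane at about 12.8°. I kept pushing until it stalled and stayed put at about 15 N, then backed off and lifted clear.

**Final checks (top and scene views):**
- **Position:** the rack's centre is about 3.5 mm short of my estimated home point along the lane and 1.3 mm to the side (limit 10 mm). The shortfall is probably camera or home-point error, because the rack would not move any further.
- **Alignment:** it is within about 2° of the lane, and it looks flat on the bench in both views.
- **Empty rack:** it looks unmoved in both views, by eye rather than measured.
- **Robot:** it is clear of everything, with the contact force near zero.

**What disagreed:**
- **Arm reach:** behind the rack the arm met its reach limit. It came down about 15 mm further forward and higher than commanded, and I corrected this before contact.
- **Guide heights:** measured from the two views, these came out at 9–16 mm against the stated 16 mm. I used the stated height for the guides.

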